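# Wipe twig offcuts off the cork board with a scraper

## Robot

A 6-joint arm with a two-finger parallel gripper is mounted at the origin on the work surface. World frame = base frame: x ahead of the robot, y to its left, z up, the work surface at z = 0. Lengths are in m, angles in rad, forces in N, time in s.
With the tool pointing down it reaches from about 0.275 to 0.85 m from the base axis. Payload 5.2 kg.
Tool frame: the origin (TCP) lies midway between the tips of the shut fingers; the grasp point (between the pads) lies 19 mm behind it; z points along the fingers, y is the line along which they close (so a half turn about z gives the same grasp; the last joint's range is limited). The gripper opens to 85 mm and grips with 20 to 120 N. Pads are 22 mm wide; open, the fingers measure 114 mm over their backs; the gripper's body (76 mm by 85 mm) begins 54 mm behind the grasp point. The pads swing forward as they close: fully open they stand 13 mm farther back than shut.
Start: joints at [0.978, 0.259, 1.535, -0, 1.348, -0.203], TCP at [0.209, 0.509, 0.231] pointing down, gripper open.
Joint ranges: [-3.14, 3.14], [-0.91, 2.08], [0.19, 2.58], [-1.22, 4.36], [0.22, 2.71], [-3.12, 3.12]. Speed limits (rad/s): [2.57, 2.57, 3.14, 3.14, 3.14, 3.14].

## Interface

Orientations are given as a unit quaternion [w, x, y, z].
In Python, from cell import r gives the robot as it stands. The module is installed in compiled form; this text tells all that it offers.
- The arm moves only by the tool play_rows, never from a script. Its argument "steps" is a list of rows, each a list of 3 entries, a list of its own where there are three numbers: the opening, from -1 (shut) to 1 (fully open), then the shift along the tool's x, y, z as a fraction of full scale, then the turn about the tool's z as a fraction of full scale. In form: [[jaw, [tx, ty, tz], turn], ...]. A call has 1 to 5 rows; each row is the pose to reach, as a shift and turn from the pose commanded when the call began, along the tool's axes at that moment; what a row does not reach only later rows make up. Full scale, the value 1, is 0.4 m for a shift and 90 degrees for a turn. A row lasts 1/8 s, in which the tool goes at most 62.5 mm and 10.7 degrees, less where a joint would pass 70% of its speed; a pose out of reach is approached as far as the arm can. A call with a number of a shift or a turn outside -1 to 1 is refused whole. A call with a gripper value outside its range is refused whole. The fingers move at their own pace and stop on an object; the grip force is fixed at half the most. Time passes only in rows, so rows that repeat a pose let the fingers close. It gives the time, the measured TCP pose, the force, the opening and the grip force at its end, in the units of the state.
- r.get_obs(): the state, without advancing time (a new reading comes with each control period).
- r.snapshot(name): name is "scene" or "top" or "wrist"; returns a dict with "image" (420x560x3 uint8, red, green, blue), "fx", "fy", "cx", "cy" (pixels), "R" (3x3) and "t" (3): a world point X has camera coordinates R X + t. Camera axes: x right, y down, z forward; pixel columns grow to the right and rows downward; lengths in m; the calibration is good to about 2 mm. A picture is of the moment at which its call begins. There is no depth.
- r.finish_job(): hands the job in; it is judged then, once.
The state is a dict: "clock": time; "q": joint angles; "joint_velocities": joint speeds; "joint_efforts": joint torques, N m; "eef_pos": TCP position; "eef_rot": TCP orientation; "force": force on the tool from outside, world axes, zero at the start; "ft_torque": the same for the moment, N m; "finger_gap": finger opening in m; "grasp_force": force on a finger pad.
Only numpy, scipy, OpenCV 4.12 (cv2) and the standard library are available. Lean on these libraries where they do the work, as an engineer would, in place of code of your own. Each camera call takes 0.05 s, during which the arm holds its last target. There are 200 camera calls.

## Task

Draw the scraper up out of its slotted holder, set its blade on the cork plate behind the four wood offcuts and wipe them all off the plate's open end into the scrap tray, keeping the blade pressed on the cork with about 10 N all the way to the open end and never more than 25 N. Move the offcuts only with the scraper, not with the gripper, and leave the jar, the spool and the pliers alone. Then hang the scraper back in its holder, blade down and fully home, and let go.

Things in the scene. Friction and masses are not known exactly. Their poses are not given: they have to be found in the camera images.
- scraper: Scraper: pale wood grip bar 130 (x) x 28 (y) x 42 mm (z, up), same both ways round; a steel blade 100 (x) x 4 mm hangs from the middle of its underside. Origin: centre of the grip's underside. 0.2 kg. The blade edge is 36 to 46 mm below the origin, set differently each time and not in this pose: find it by touch. Starts hanging in the holder, grip resting on the holder's top, blade in the slot.
- holder: Fixed wooden holder: foot 150 x 80 x 10 mm, on it an upright block 140 (x) x 40 mm (y), top 70 mm above the table. Slot in its top 112 long (x) x 12 mm wide (y), 60 mm deep. Origin: centre of the underside, below the slot's centre.
- plate: Cork plate 128 (x) x 210 mm (y), level. Origin: centre of its top face. On springy feet: sinks straight down 1 mm per 5 N pressed, and comes back. Framed by wooden side rims (inner faces at x = +-67 mm) and a back rim (inner face at y = +107) standing 10 mm above the cork; the -y end (edge at y = -105) is open, above the scrap tray. No offcuts beyond y = +65 at the start.
- tray_in (a point): Centre of the inner floor of the grey scrap tray, fixed under the plate's open end; inside 142 (x) x 122 mm (y), walls 26 mm above this floor, rim 15 mm lower than the cork. Axes as the plate's; the tray lies at -y of the plate.
- disc_chip: Twig slice, disc 24 mm across, 7 mm thick. Origin: centre of the underside. All four offcuts are dark wood of 10 to 12 g, lying flat on the cork.
- long_chip: Oblong offcut 30 x 12 x 7 mm. Origin: centre of the underside.
- square_chip: Stubby offcut 18 x 16 x 9 mm. Origin: centre of the underside.
- small_disc_chip: Small twig slice, disc 18 mm across, 9 mm thick. Origin: centre of the underside.
- jar: Bystander: closed glass jar, 60 mm across, 85 mm tall. Origin: centre of the underside.
- spool: Bystander: wooden spool 52 mm across, 45 mm tall. Origin: centre of the underside.
- pliers: Bystander: pliers lying flat, about 150 mm long (x) and 60 mm wide. Origin: near the pivot, on the table.

How it is judged:
By the outcome, as a careful person would: the job done as asked, in the order asked, and still so for the second after the job is handed in, with the robot touching nothing.
It also fails if it takes over 58 s, if anything falls off the work surface, if the arm or the gripper's body presses on something with over 40 N, if the wrist force passes 120 N, or if a joint passes its speed limit or range.

## Working session

There is one attempt and no reset: what is moved stays moved. The work goes in short steps, Python scripts to look and compute and a tool call to move; the robot and the scene stay as the last step left them, time stands still between calls to the robot, and variables do not carry over. Pictures are saved under pics/ and viewed, at most 10 in all, crops included, and the job is handed in when it is done.

Besides the shell and the picture viewer there is one more tool, called by a JSON object that holds its "op" and its "data", one argument or row to a line. play_rows: Moves the arm, as the interface text tells. Its arguments: {"type":"object","properties":{"steps":{"type":"array","items":{"type":"array"}}},"required":["steps"]}

```bash
mkdir -p pics; cat > h.py <<'E'
import numpy as np, cv2
from cell import r
from scipy.spatial.transform import Rotation as Ro
def save(name,fn,crop=None,scale=1):
    s=r.snapshot(name); im=s["image"][:,:,::-1]
    np.savez('pics/'+fn+'.npz',**{k:s[k] for k in("image","fx","fy","cx","cy","R","t")})
    if crop: a,b,c,d=crop; im=im[b:d,a:c]
    im=cv2.resize(im,None,fx=scale,fy=scale,interpolation=cv2.INTER_CUBIC)
    cv2.imwrite('pics/'+fn+'.png',im); return s
def px(s,u,v,z):
    R=np.array(s["R"]);t=np.array(s["t"]);c=-R.T@t
    d=R.T@np.array([(u-s["cx"])/s["fx"],(v-s["cy"])/s["fy"],1]); return c+d*(z-c[2])/d[2]
def proj(s,X):
    p=np.array(s["R"])@np.array(X)+np.array(s["t"]); return s["fx"]*p[0]/p[2]+s["cx"],s["fy"]*p[1]/p[2]+s["cy"]
def rot(): 
    o=r.get_obs(); w,x,y,z=o["eef_rot"]; return Ro.from_quat([x,y,z,w]).as_matrix()
E
python3 - <<'E'
from h import *
save("top","top0",None,1.42); save("scene","sc0",None,1.42)
o=r.get_obs(); print(o); print(rot().round(3))
E
```

```text
{'clock': 0.1, 'q': array([ 9.78171533e-01,  2.59271727e-01,  1.53597478e+00, -1.16908548e-05,
        1.34798124e+00, -2.02794326e-01]), 'joint_velocities': array([ 0.00082498, -0.00336628, -0.00403377, -0.00038999, -0.00233573,
       -0.00076857]), 'joint_efforts': array([ 5.82189532e-04, -4.46964526e+01, -2.91246879e+01, -4.81885108e-04,
        6.42603234e-03, -1.83914682e-05]), 'eef_pos': array([0.2087297 , 0.5083476 , 0.23055649]), 'eef_rot': array([-3.11387372e-04,  1.93682038e-01,  9.81064014e-01, -7.55945787e-04]), 'force': array([-0.10281675, -0.19276012, -0.5268313 ]), 'ft_torque': array([-0.06370342,  0.00382553, -0.01236043]), 'grasp_force': 0.0, 'finger_gap': 0.08524197034101245}
[[-0.925  0.38  -0.001]
 [ 0.38   0.925 -0.001]
 [ 0.    -0.002 -1.   ]]
```

View pics/top0.png

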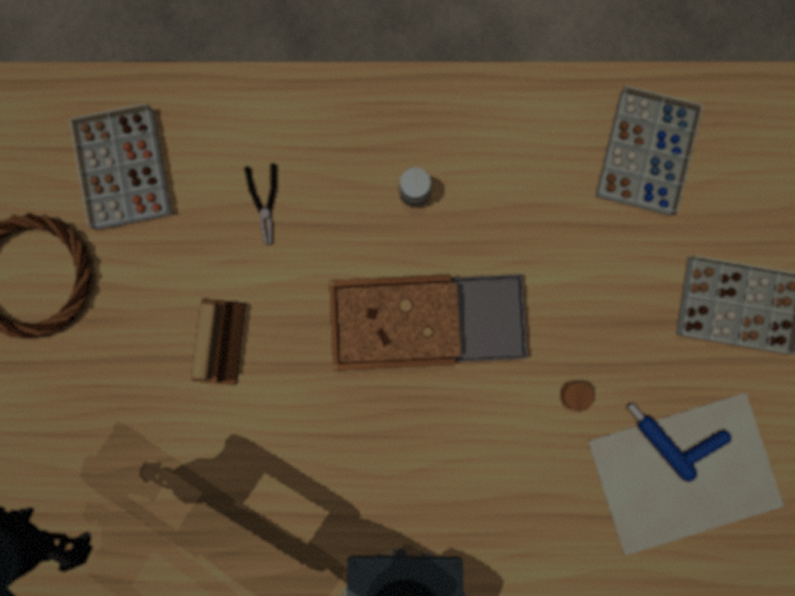

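View pics/sc0.png

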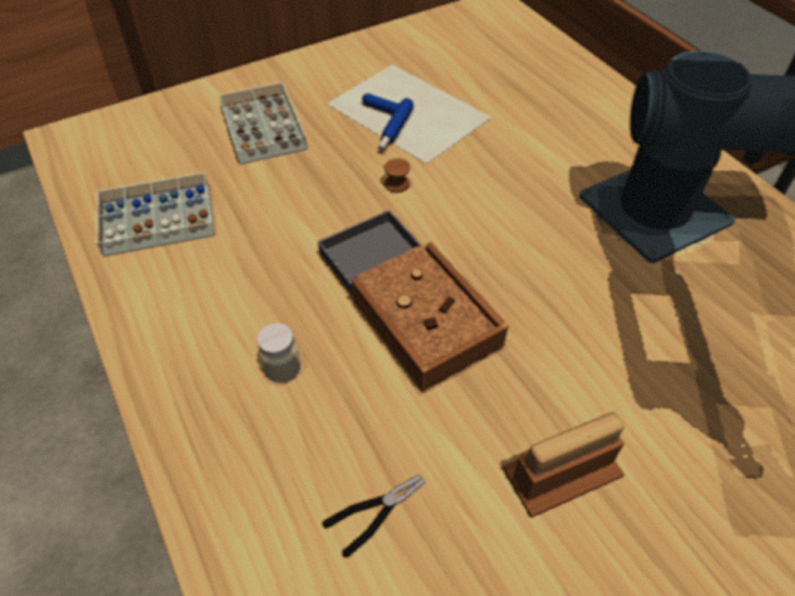

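```bash
python3 - <<'E'
from h import *
s=np.load('pics/top0.npz'); t=s["image"][:,:,::-1]
c=np.load('pics/sc0.npz')["image"][:,:,::-1]
rs=lambda im,k:cv2.resize(im,None,fx=k,fy=k,interpolation=cv2.INTER_CUBIC)
a=rs(t[185:265,225:380],5)   # plate
b=rs(t[200:280,125:185],5)
d=rs(c[285:365,345:445],5)
out=np.zeros((800-0,0,3),np.uint8)
can=np.zeros((400,780,3),np.uint8); can[:,:775]=a; cv2.imwrite('pics/c1.png',np.clip(can*1.6,0,255).astype(np.uint8))
can=np.zeros((400,800,3),np.uint8); can[:,:300]=b; can[:,300:800]=d; cv2.imwrite('pics/c2.png',np.clip(can*1.6,0,255).astype(np.uint8))
print(s["fx"],s["cx"],s["cy"],-s["R"].T@s["t"])
E
```

```text
529.3752923447552 283.8392817938436 210.19653545625806 [ 0.46965001 -0.01138718  1.36320272]
```

View pics/c1.png

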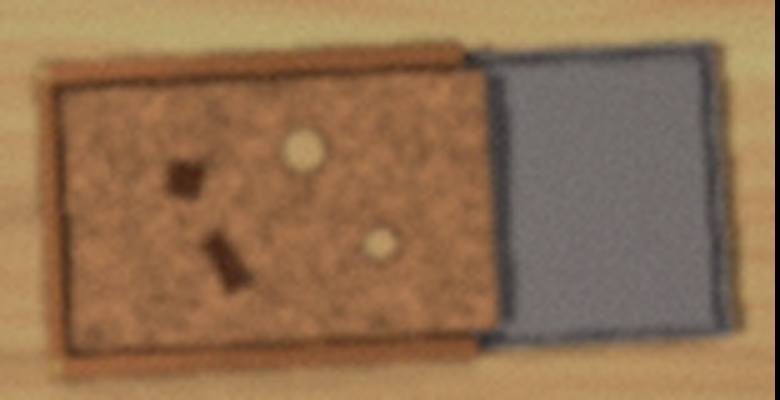

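View pics/c2.png

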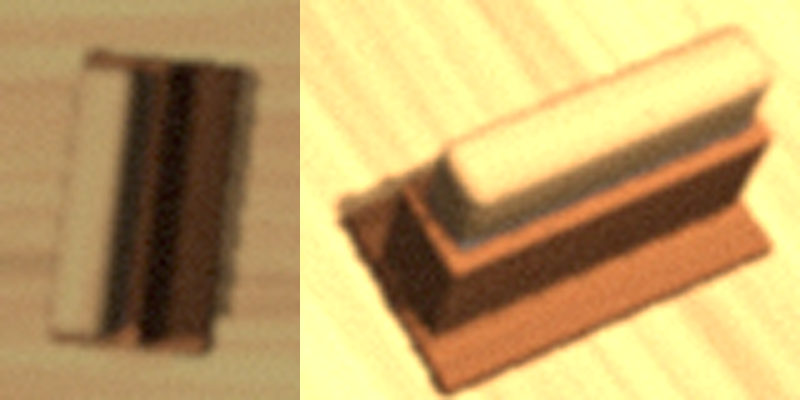

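```bash
python3 - <<'E'
from h import *
T=np.load('pics/top0.npz');S=np.load('pics/sc0.npz')
def ray(s,u,v):
    d=s["R"].T@np.array([(u-s["cx"])/s["fx"],(v-s["cy"])/s["fy"],1]);return -s["R"].T@s["t"],d/np.linalg.norm(d)
def tri(a,b):
    c1,d1=ray(T,*a);c2,d2=ray(S,*b)
    x=np.linalg.lstsq(np.c_[d1,-d2],c2-c1,rcond=None)[0];p=c1+x[0]*d1;q=c2+x[1]*d2
    return ((p+q)/2).round(4),np.linalg.norm(p-q).round(4)
C=lambda u,v:(u/5+225-.4,v/5+185-.4)
for n,a,b in[("disc",(304,150),(404,301)),("sd",(380,243),(417,274)),("sq",(185,180),(431,323)),("long",(226,262),(447,304))]:
    print(n,tri(C(*a),(b[0]/1.42,b[1]/1.42)))
for z in(.045,.05,.055,.06):
    print(z,[px(T,*C(u,v),z)[:2].round(4).tolist() for u,v in[(62,88),(72,352),(487,68),(500,330)]])
D=lambda u,v:(u/5+125-.4,v/5+200-.4)
print("grip top",[px(T,*D(u,v),.112)[:2].round(4).tolist() for u,v in[(83,68),(132,70),(102,335),(52,333)]])
print("foot",[px(T,*D(u,v),.01)[:2].round(4).tolist() for u,v in[(246,66),(210,350)]])
E2=lambda u,v:((u-300)/5+345-.4,v/5+285-.4)
print("grip top sc",[px(S,*E2(u,v),.112)[:2].round(4).tolist() for u,v in[(440,150),(485,205),(772,80),(738,27)]])
print("grip bot sc",[px(S,*E2(u,v),.07)[:2].round(4).tolist() for u,v in[(460,243),(757,128)]])
print("blocktop sc",[px(S,*E2(u,v),.07)[:2].round(4).tolist() for u,v in[(458,275),(773,140)]])
print("foot sc",[px(S,*E2(u,v),.01)[:2].round(4).tolist() for u,v in[(445,392),(773,247),(340,212)]])
E
```

```text
disc (array([ 0.5445, -0.0008,  0.0536]), np.float64(0.0017))
sd (array([ 0.4984, -0.0383,  0.0554]), np.float64(0.0015))
sq (array([0.5297, 0.0581, 0.0537]), np.float64(0.0019))
long (array([0.4886, 0.038 , 0.0537]), np.float64(0.0006))
0.045 [[0.5752, 0.1208], [0.4437, 0.1149], [0.5855, -0.0916], [0.455, -0.0977]]
0.05 [[0.5748, 0.1203], [0.4438, 0.1144], [0.585, -0.0913], [0.455, -0.0973]]
0.055 [[0.5744, 0.1198], [0.4439, 0.1139], [0.5846, -0.091], [0.4551, -0.097]]
0.06 [[0.574, 0.1193], [0.444, 0.1134], [0.5841, -0.0907], [0.4552, -0.0967]]
grip top [[0.5434, 0.3417], [0.5425, 0.3183], [0.4172, 0.3302], [0.4181, 0.3539]]
foot [[0.5506, 0.2866], [0.4055, 0.3027]]
grip top sc [[0.5482, 0.3219], [0.547, 0.3469], [0.4257, 0.3585], [0.4219, 0.3354]]
grip bot sc [[0.5462, 0.342], [0.4198, 0.3594]]
blocktop sc [[0.5543, 0.3517], [0.4179, 0.3662]]
foot sc [[0.5628, 0.3705], [0.4152, 0.3861], [0.5554, 0.2906]]
```

```bash
cat >> h.py <<'E'
def plan(P,yawdeg=None):
    "fractions for target TCP P and tool-y heading (deg, world)"
    o=r.get_obs();R=rot();d=R.T@(np.array(P)-o["eef_pos"])/.4
    h=np.degrees(np.arctan2(R[1,1],R[0,1])); t=0 if yawdeg is None else -(yawdeg-h)/90
    print("shift",d.round(4),"turn",round(t,4),"heading",h.round(2),"pos",o["eef_pos"].round(4),"F",o["force"].round(2),"gap",round(o["finger_gap"],4),"clk",o["clock"])
E
python3 -c "
from h import *
plan([.4835,.337,.23],84.3)"
```

```text
shift [-0.7982 -0.1352  0.0014] turn -0.1848 heading 67.66 pos [0.2087 0.5083 0.2306] F [-0.1  -0.19 -0.53] gap 0.0852 clk 0.1
```

{"op": "play_rows", "data": {
  "steps": [
    [1,[-0.8,-0.135,0],-0.185],
    [1,[-0.8,-0.135,0],-0.185],
    [1,[-0.8,-0.135,0],-0.185],
    [1,[-0.8,-0.135,0],-0.185],
    [1,[-0.8,-0.135,0],-0.185]
  ]
}}

```text
clock: 0.72
eef_pos: [0.4705, 0.3454, 0.231]
eef_rot: [-0.0, 0.05, 0.999, -0.0]
force: [-0.0, 0.4, -0.5]
finger_gap: 0.0851
grasp_force: 0.0
```

{"op": "play_rows", "data": {
  "steps": [
    [1,[0,0,0],0],
    [1,[0,0,0],0]
  ]
}}

```text
clock: 0.98
eef_pos: [0.4688, 0.3465, 0.2306]
eef_rot: [-0.001, 0.05, 0.999, -0.0]
force: [-1.0, -0.4, 0.4]
finger_gap: 0.085
grasp_force: 0.0
```

```bash
python3 - <<'E'
from h import *
s=save("wrist","w0",None,1.42); plan([.4835,.337,.23],84.3)
X=np.array([.4835,.337]);a=-.1;R2=np.array([[np.cos(a),-np.sin(a)],[np.sin(a),np.cos(a)]])
for nm,hx,hy,z in(("grip",.065,.014,.112),("foot",.075,.04,.01)):
  print(nm,[[round(float(k*1.42)) for k in proj(s,[*(X+R2@[i*hx,j*hy]),z])] for i in(-1,1) for j in(-1,1)])
E
```

```text
shift [-0.0405 -0.0213  0.0022] turn 0.0004 heading 84.34 pos [0.4682 0.3471 0.2309] F [ 0.73  0.05 -0.01] gap 0.0853 clk 1.025
grip [[364, 212], [409, 212], [368, 394], [407, 394]]
foot [[343, 187], [437, 187], [350, 347], [432, 347]]
```

View pics/w0.png

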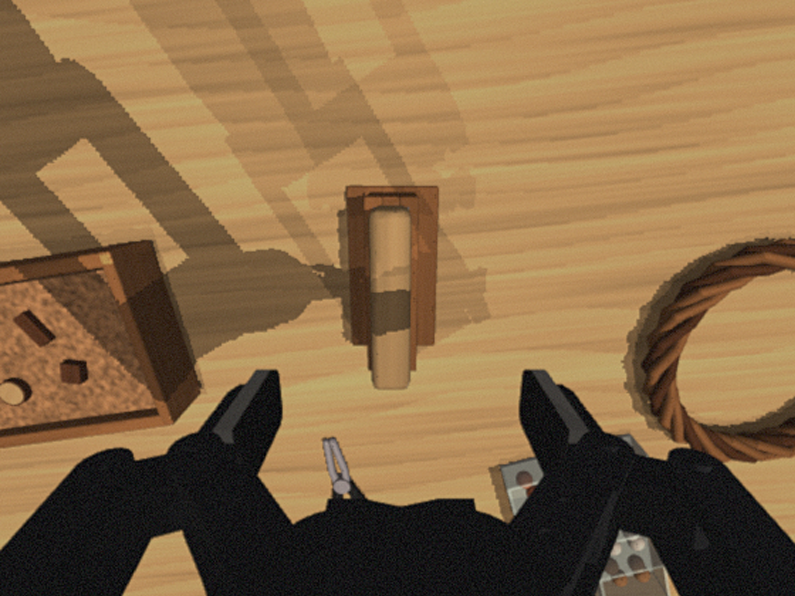

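```bash
python3 - <<'E'
from h import *
s=np.load('pics/w0.npz')
q=[px(s,u/1.42,v/1.42,.112)[:2] for u,v in((370,207),(411,207),(372,389),(410,389))];print(np.round(q,4),np.mean(q,0))
f=[px(s,u/1.42,v/1.42,.01)[:2] for u,v in((346,187),(438,187),(352,345),(434,345))];print(np.round(f,4),np.mean(f,0))
g=np.mean(q,0)
plan([*g,.13]);plan([*g,.079])
E
```

```text
[[0.4148 0.3337]
 [0.4173 0.3593]
 [0.5427 0.3196]
 [0.5454 0.3468]] [0.4800511  0.33986899]
[[0.4051 0.307 ]
 [0.4129 0.3855]
 [0.5521 0.2923]
 [0.5599 0.3711]] [0.48252241 0.33897271]
shift [-0.0315 -0.015   0.2522] turn 0 heading 84.34 pos [0.4682 0.3471 0.2309] F [ 0.73  0.05 -0.01] gap 0.0853 clk 1.025
shift [-0.0317 -0.0149  0.3797] turn 0 heading 84.34 pos [0.4682 0.3471 0.2309] F [ 0.73  0.05 -0.01] gap 0.0853 clk 1.025
```

{"op": "play_rows", "data": {
  "steps": [
    [1,[-0.0315,-0.015,0.12],0],
    [1,[-0.0315,-0.015,0.24],0],
    [1,[-0.0315,-0.015,0.32],0.003],
    [1,[-0.0315,-0.015,0.379],0.003],
    [1,[-0.0315,-0.015,0.379],0.003]
  ]
}}

```text
clock: 1.65
eef_pos: [0.4783, 0.3401, 0.078]
eef_rot: [-0.002, 0.051, 0.999, -0.001]
force: [0.2, -0.2, 0.1]
finger_gap: 0.0853
grasp_force: 0.0
```

{"op": "play_rows", "data": {
  "steps": [
    [-1,[0,0,0],0],
    [-1,[0,0,0],0],
    [-1,[0,0,0],0],
    [-1,[0,0,0],0],
    [-1,[0,0,0],0]
  ]
}}

```text
clock: 2.28
eef_pos: [0.4819, 0.3397, 0.0809]
eef_rot: [0.001, 0.052, 0.999, 0.0]
force: [-0.1, -0.8, 6.4]
finger_gap: 0.0273
grasp_force: 60.8
```

```bash
python3 -c "
from h import *
plan([.48,.3399,.079]);print(r.get_obs()['grasp_force'],rot().round(4))"
```

```text
shift [ 0.0047 -0.0001  0.0047] turn 0 heading 84.04 pos [0.4819 0.3397 0.0809] F [-0.15 -0.85  6.36] gap 0.0273 clk 2.275
60.79703450202942 [[-9.946e-01  1.038e-01  1.800e-03]
 [ 1.038e-01  9.946e-01  9.000e-04]
 [-1.700e-03  1.100e-03 -1.000e+00]]
```

{"op": "play_rows", "data": {
  "steps": [
    [-1,[0,0,-0.03],0],
    [-1,[0,0,-0.08],0],
    [-1,[0,0,-0.15],0],
    [-1,[0,0,-0.22],0],
    [-1,[0,0,-0.22],0]
  ]
}}

```text
clock: 2.9
eef_pos: [0.4826, 0.3401, 0.1702]
eef_rot: [0.002, 0.052, 0.999, 0.001]
force: [-0.6, -0.2, -3.5]
finger_gap: 0.0271
grasp_force: 59.8
```

```bash
python3 -c "
from h import *
a=.049
yb=.085
P=np.array([.5149,.0106])+yb*np.array([-np.sin(a),np.cos(a)])
print(P,rot().round(4),r.get_obs()['grasp_force']);plan([*P,.165],90+np.degrees(a))
s=save('wrist','w1',None,1.42)
for n,c in (('in',[(67,107),(-67,107),(67,-105),(-67,-105)]),):
  for x,y in c: 
    X=np.array([.5149,.0106])+[x*1e-3*np.cos(a)-y*1e-3*np.sin(a),x*1e-3*np.sin(a)+y*1e-3*np.cos(a)]; print(x,y,[round(k*1.42) for k in proj(s,[*X,.046])])
"
```

```text
[0.51073667 0.09549798] [[-0.9946  0.1038  0.0045]
 [ 0.1038  0.9946  0.0021]
 [-0.0043  0.0025 -1.    ]] 59.76197361946106
shift [-0.1335 -0.6009  0.012 ] turn -0.0974 heading 84.04 pos [0.4826 0.3401 0.1702] F [-0.6  -0.18 -3.55] gap 0.0271 clk 2.9
67 107 [125, 431]
-67 107 [53, 261]
67 -105 [-135, 466]
-67 -105 [-242, 306]
```

View pics/w1.png

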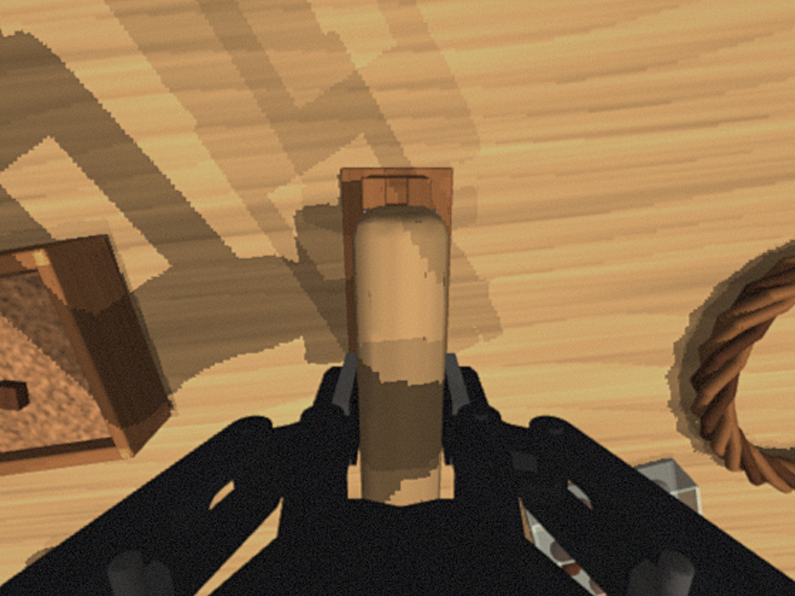

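{"op": "play_rows", "data": {
  "steps": [
    [-1,[-0.035,-0.15,0],-0.025],
    [-1,[-0.07,-0.3,0],-0.05],
    [-1,[-0.105,-0.45,0],-0.075],
    [-1,[-0.139,-0.601,0],-0.097],
    [-1,[-0.139,-0.601,0.05],-0.097]
  ]
}}

```text
clock: 3.58
eef_pos: [0.5125, 0.09, 0.1472]
eef_rot: [0.001, -0.021, 1.0, -0.001]
force: [-0.6, 0.1, -2.5]
finger_gap: 0.0272
grasp_force: 60.6
```

```bash
python3 -c "
from h import *
plan([.513,.0955,.11],92.8);print(rot().round(4))
s=save('scene','sc1',(200,130,400,280),4)
"
```

```text
shift [-0.0016  0.0139  0.0931] turn -0.0039 heading 92.45 pos [0.5125 0.09   0.1472] F [-0.61  0.1  -2.53] gap 0.0272 clk 3.575
[[-0.9991 -0.0427  0.0012]
 [-0.0427  0.9991 -0.0014]
 [-0.0011 -0.0014 -1.    ]]
```

View pics/sc1.png

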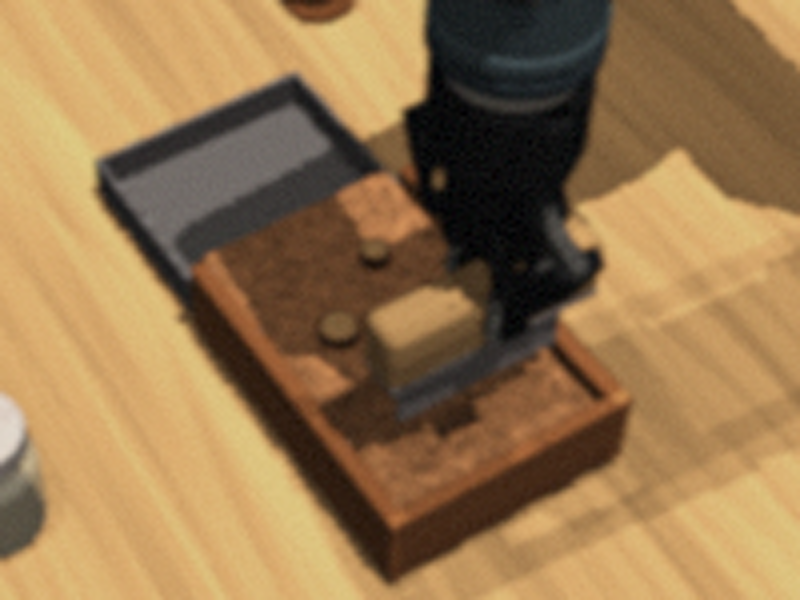

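{"op": "play_rows", "data": {
  "steps": [
    [-1,[0,0.01,0.04],-0.004],
    [-1,[0,0.01,0.08],-0.004],
    [-1,[0,0.01,0.093],-0.004],
    [-1,[0,0.01,0.093],-0.004],
    [-1,[0,0.01,0.093],-0.004]
  ]
}}

```text
clock: 4.25
eef_pos: [0.5118, 0.0989, 0.111]
eef_rot: [0.001, -0.028, 1.0, -0.0]
force: [0.0, 0.7, -1.2]
finger_gap: 0.0273
grasp_force: 60.4
```

{"op": "play_rows", "data": {
  "steps": [
    [-1,[0,0,0.005],0],
    [-1,[0,0,0.01],0],
    [-1,[0,0,0.01],0]
  ]
}}

```text
clock: 4.62
eef_pos: [0.5116, 0.0986, 0.1067]
eef_rot: [0.0, -0.027, 1.0, -0.0]
force: [0.5, 0.1, -0.6]
finger_gap: 0.0268
grasp_force: 60.8
```

{"op": "play_rows", "data": {
  "steps": [
    [-1,[0,0,0.003],0],
    [-1,[0,0,0.006],0],
    [-1,[0,0,0.006],0]
  ]
}}

```text
clock: 5.0
eef_pos: [0.5116, 0.0986, 0.105]
eef_rot: [0.0, -0.027, 1.0, -0.0]
force: [-1.8, 0.2, 7.2]
finger_gap: 0.0271
grasp_force: 61.6
```

{"op": "play_rows", "data": {
  "steps": [
    [-1,[0,-0.01,0],0],
    [-1,[0,-0.03,0],0],
    [-1,[0,-0.05,0],0],
    [-1,[0,-0.07,0],0]
  ]
}}

```text
clock: 5.5
eef_pos: [0.5139, 0.0714, 0.1052]
eef_rot: [0.001, -0.027, 1.0, 0.001]
force: [0.4, 3.3, 6.1]
finger_gap: 0.0272
grasp_force: 61.5
```

```bash
python3 -c "
from h import *
plan([.516,-.097,.105],92.8);print(rot().round(4))"
```

```text
shift [ 1.770e-02 -4.206e-01 -1.000e-04] turn 0.0035 heading 93.12 pos [0.5139 0.0714 0.1052] F [0.38 3.32 6.11] gap 0.0272 clk 5.5
[[-0.9985 -0.0544  0.0028]
 [-0.0544  0.9985  0.0017]
 [-0.0028  0.0015 -1.    ]]
```

{"op": "play_rows", "data": {
  "steps": [
    [-1,[0,-0.02,0.001],0],
    [-1,[0,-0.04,0.001],0],
    [-1,[0,-0.065,0.001],0],
    [-1,[0,-0.09,0.001],0],
    [-1,[0,-0.115,0.001],0]
  ]
}}

```text
clock: 6.12
eef_pos: [0.5165, 0.0255, 0.105]
eef_rot: [0.002, -0.027, 1.0, 0.001]
force: [-0.3, 4.5, 7.0]
finger_gap: 0.0271
grasp_force: 61.7
```

```bash
python3 -c "
from h import *
plan([.516,-.097,.105],92.8)
s=save('scene','sc2',(200,130,400,280),4)
"
```

```text
shift [ 0.018  -0.3057 -0.0006] turn 0.0035 heading 93.12 pos [0.5165 0.0255 0.105 ] F [-0.34  4.52  6.97] gap 0.0271 clk 6.125
```

View pics/sc2.png

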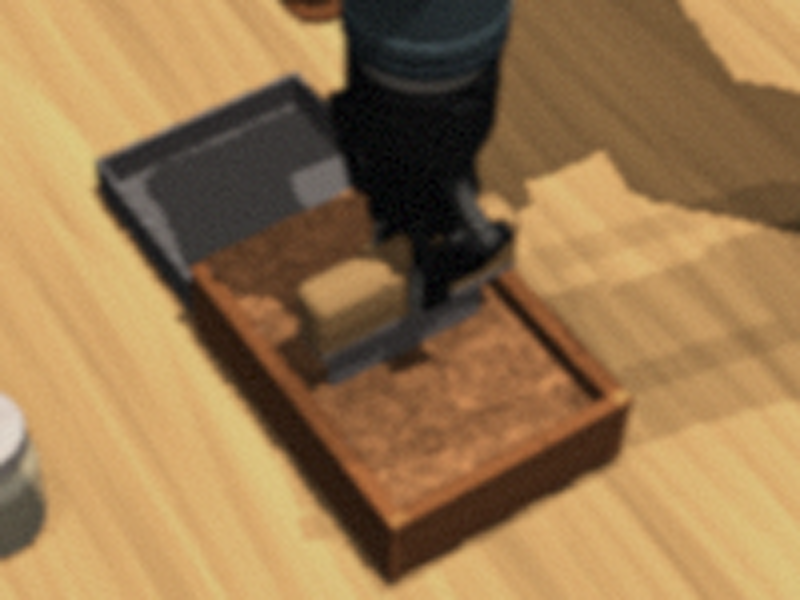

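```bash
python3 -c "
from h import *
im=np.load('pics/sc2.npz')['image'][:,:,::-1][185:235,265:335]
cv2.imwrite('pics/z2.png',cv2.resize(np.clip(im*1.7,0,255).astype(np.uint8),None,fx=11,fy=11,interpolation=cv2.INTER_CUBIC))
s=np.load('pics/sc2.npz')
for X in ([.518-.05,.0255+.003,.046],[.518+.05,.0255+.003,.046],[.518-.05,.0255+.003,.056],[.518+.05,.0255+.003,.056]):
  u,v=proj(s,X);print(round((u-265)*11),round((v-185)*11))
"
```

```text
607 274
190 463
610 244
190 433
```

View pics/z2.png

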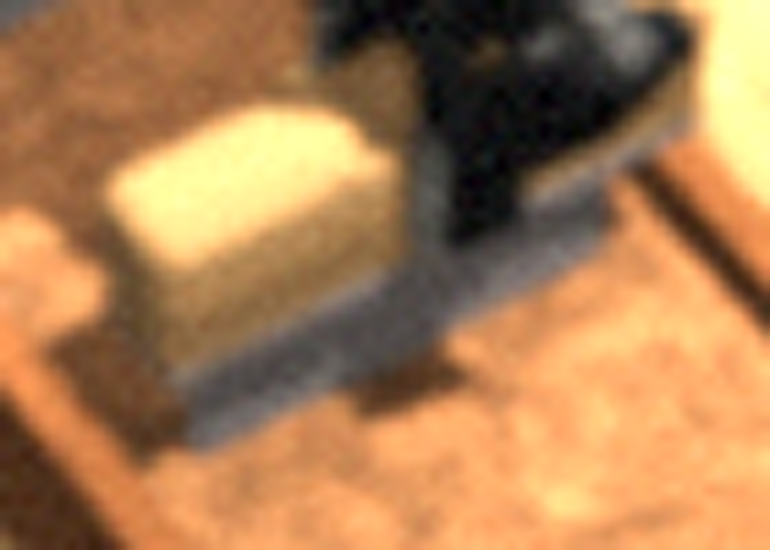

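```bash
python3 -c "
from h import *
s=np.load('pics/sc2.npz');o=r.get_obs()
for z in (.046,.05,.054,.058):
  print(z,[[round(float(k)) for k in ((proj(s,[.5145+i*.05,.0255+.002*0+i*.0027,z])-np.array([265,185]))*11)] for i in(-1,1)])
print(px(s,265+410/11,185+385/11,.046), px(np.load('pics/sc1.npz'),200+455/4,130+415/4,.046))
"
```

```text
0.046 [[606, 249], [204, 455]]
0.05 [[607, 237], [204, 443]]
0.054 [[609, 225], [204, 431]]
0.058 [[610, 213], [204, 419]]
[0.51878938 0.03339608 0.046     ] [0.5165708 0.0786383 0.046    ]
```

{"op": "play_rows", "data": {
  "steps": [
    [-1,[0,-0.025,0.0005],0],
    [-1,[0,-0.05,0.0005],0],
    [-1,[0,-0.075,0.0005],0],
    [-1,[0,-0.1,0.0005],0],
    [-1,[0,-0.125,0.0005],0]
  ]
}}

```text
clock: 6.8
eef_pos: [0.5192, -0.0244, 0.1048]
eef_rot: [0.001, -0.027, 1.0, 0.001]
force: [-0.7, 5.9, 7.9]
finger_gap: 0.0275
grasp_force: 61.8
```

{"op": "play_rows", "data": {
  "steps": [
    [-1,[0,-0.025,0],0],
    [-1,[0,-0.05,0],0],
    [-1,[0,-0.075,0],0],
    [-1,[0,-0.1,0],0],
    [-1,[0,-0.12,0],0]
  ]
}}

```text
clock: 7.42
eef_pos: [0.5217, -0.0724, 0.1048]
eef_rot: [0.001, -0.027, 1.0, 0.001]
force: [-0.4, 4.9, 7.8]
finger_gap: 0.0268
grasp_force: 61.8
```

```bash
python3 -c "
from h import *
plan([.520,-.1,.105],92.8)
s=save('scene','sc3',(200,130,400,280),4)
"
```

```text
shift [ 0.0081 -0.0685 -0.0007] turn 0.0034 heading 93.11 pos [ 0.5217 -0.0724  0.1048] F [-0.42  4.87  7.78] gap 0.0268 clk 7.425
```

View pics/sc3.png

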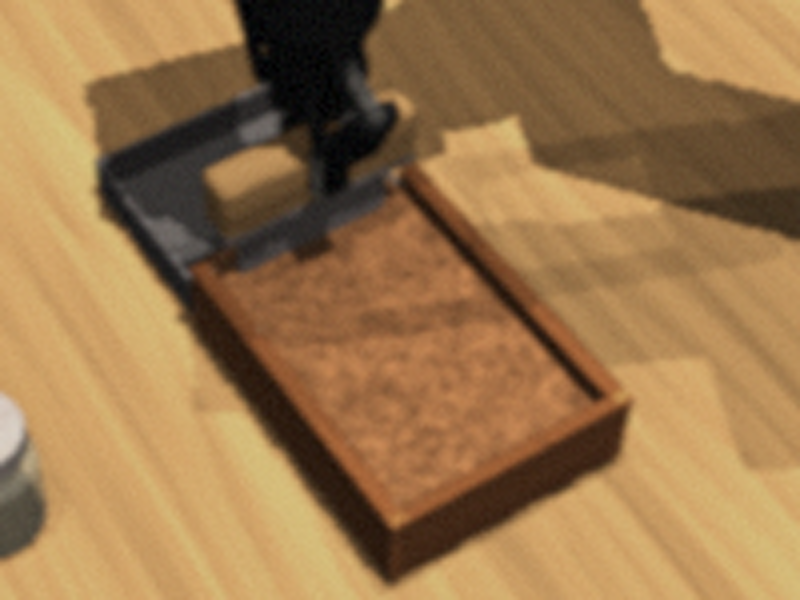

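{"op": "play_rows", "data": {
  "steps": [
    [-1,[0,-0.02,0],0],
    [-1,[0,-0.04,0],0],
    [-1,[0,-0.055,0],0],
    [-1,[0,-0.07,0],0],
    [-1,[0,-0.085,0],0]
  ]
}}

```text
clock: 8.1
eef_pos: [0.5223, -0.1074, 0.1031]
eef_rot: [-0.0, -0.027, 1.0, 0.0]
force: [-1.1, 0.0, -2.5]
finger_gap: 0.0273
grasp_force: 60.5
```

{"op": "play_rows", "data": {
  "steps": [
    [-1,[0,-0.02,0],0],
    [-1,[0,-0.02,-0.05],0],
    [-1,[0,-0.02,-0.15],0],
    [-1,[0,-0.02,-0.17],0],
    [-1,[0,0.05,-0.17],0]
  ]
}}

```text
clock: 8.72
eef_pos: [0.5221, -0.0887, 0.1717]
eef_rot: [0.001, -0.026, 1.0, -0.001]
force: [-0.3, 1.5, -3.0]
finger_gap: 0.0272
grasp_force: 60.5
```

```bash
python3 -c "
from h import *
plan([.4815,.3397,.17],84.04)
s=save('scene','sc4',(200,130,400,280),4)
"
```

```text
shift [0.0456 1.0749 0.0027] turn 0.0994 heading 92.99 pos [ 0.5221 -0.0887  0.1717] F [-0.31  1.47 -3.01] gap 0.0272 clk 8.725
```

View pics/sc4.png

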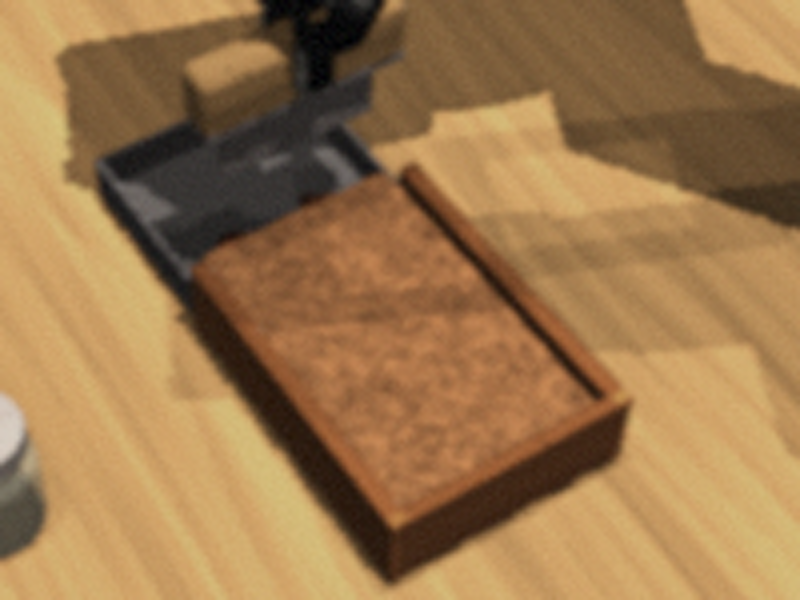

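{"op": "play_rows", "data": {
  "steps": [
    [-1,[0.01,0.15,0],0],
    [-1,[0.02,0.3,0],0.03],
    [-1,[0.03,0.45,0],0.06],
    [-1,[0.04,0.6,0],0.099],
    [-1,[0.045,0.75,0],0.099]
  ]
}}

```text
clock: 9.4
eef_pos: [0.4862, 0.2129, 0.1704]
eef_rot: [-0.001, 0.051, 0.999, -0.0]
force: [1.0, -0.4, -2.9]
finger_gap: 0.027
grasp_force: 60.6
```

```bash
python3 -c "
from h import *
plan([.4822,.3397,.165],84.04)
# dark/pale blobs in tray region, top view
s=save('top','t5')
im=s['image']; a=.049
H=[]
for x in np.arange(-75,76,1.):
  H.append([im[int(round(v)),int(round(u))] for u,v in (proj(s,[.5149+(x*np.cos(a)-y*np.sin(a))/1e3,.0106+(x*np.sin(a)+y*np.cos(a))/1e3,.015]) for y in np.arange(-235,-100,1.))])
H=np.array(H).astype(np.uint8)
ch=H[:,:,0].astype(int)-H[:,:,2]
m=(ch>14).astype(np.uint8); n,l,st,c=cv2.connectedComponentsWithStats(m)
for i in range(1,n):
  if st[i,4]>25: print(st[i,4],'x',c[i][1]-75,'y',c[i][0]-235,'wh',st[i,2:4])
"
```

```text
shift [0.042  0.3143 0.0133] turn 0.0016 heading 84.18 pos [0.4862 0.2129 0.1704] F [ 1.01 -0.4  -2.86] gap 0.027 clk 9.4
2201 x -9.707860063607455 y -219.6715129486597 wh [135 151]
993 x 1.1409869083585136 y -104.15911379657604 wh [  9 138]
710 x -21.3112676056338 y -121.51830985915493 wh [21 57]
446 x 28.97533632286995 y -125.97757847533633 wh [23 23]
37 x 74.78378378378378 y -176.27027027027026 wh [29  2]
42 x 74.73809523809524 y -124.61904761904762 wh [31  2]
```

{"op": "play_rows", "data": {
  "steps": [
    [-1,[0.014,0.12,0],0.001],
    [-1,[0.028,0.24,0],0.001],
    [-1,[0.042,0.314,0],0.001],
    [-1,[0.042,0.314,0.013],0.001],
    [-1,[0.042,0.314,0.013],0.001]
  ]
}}

```text
clock: 10.07
eef_pos: [0.4823, 0.337, 0.1646]
eef_rot: [-0.001, 0.051, 0.999, -0.001]
force: [-0.8, 0.5, -2.1]
finger_gap: 0.0273
grasp_force: 61.1
```

{"op": "play_rows", "data": {
  "steps": [
    [-1,[0,0,0],0],
    [-1,[0,0,0],0]
  ]
}}

```text
clock: 10.32
eef_pos: [0.4834, 0.3372, 0.1664]
eef_rot: [0.0, 0.052, 0.999, -0.0]
force: [-0.0, -0.6, -3.0]
finger_gap: 0.0273
grasp_force: 61.1
```

```bash
python3 -c "
from h import *
plan([.4822,.3397,.13],84.04);plan([.4822,.3397,.084],84.04)"
```

```text
shift [0.0037 0.0059 0.0911] turn 0.0002 heading 84.06 pos [0.4834 0.3372 0.1664] F [-0.01 -0.62 -2.99] gap 0.0273 clk 10.325
shift [0.0037 0.0059 0.2061] turn 0.0002 heading 84.06 pos [0.4834 0.3372 0.1664] F [-0.01 -0.62 -2.99] gap 0.0273 clk 10.325
```

Blade edge enters the slot at TCP ≈ 0.127; descend to just above it, then slowly in.

{"op": "play_rows", "data": {
  "steps": [
    [-1,[0.003,0.006,0.04],0],
    [-1,[0.003,0.006,0.075],0],
    [-1,[0.003,0.006,0.085],0],
    [-1,[0.003,0.006,0.085],0]
  ]
}}

```text
clock: 10.82
eef_pos: [0.4818, 0.3405, 0.1315]
eef_rot: [-0.001, 0.051, 0.999, -0.0]
force: [0.3, -0.2, -2.4]
finger_gap: 0.0271
grasp_force: 61.1
```

{"op": "play_rows", "data": {
  "steps": [
    [-1,[0,0,0.01],0],
    [-1,[0,0,0.018],0],
    [-1,[0,0,0.026],0],
    [-1,[0,0,0.034],0]
  ]
}}

```text
clock: 11.32
eef_pos: [0.4821, 0.3406, 0.1186]
eef_rot: [0.0, 0.051, 0.999, -0.0]
force: [-0.2, -0.5, -2.0]
finger_gap: 0.0269
grasp_force: 61.1
```

{"op": "play_rows", "data": {
  "steps": [
    [-1,[0,0,0.02],0],
    [-1,[0,0,0.04],0],
    [-1,[0,0,0.06],0],
    [-1,[0,0,0.08],0],
    [-1,[0,0,0.08],0]
  ]
}}

```text
clock: 11.95
eef_pos: [0.4815, 0.3403, 0.0857]
eef_rot: [-0.001, 0.051, 0.999, -0.0]
force: [-0.9, 0.6, -2.2]
finger_gap: 0.0275
grasp_force: 61.1
```

{"op": "play_rows", "data": {
  "steps": [
    [-1,[0,0,0.004],0],
    [-1,[0,0,0.008],0],
    [-1,[0,0,0.008],0]
  ]
}}

```text
clock: 12.32
eef_pos: [0.4821, 0.3406, 0.0836]
eef_rot: [0.0, 0.051, 0.999, 0.0]
force: [-0.4, 0.8, -1.3]
finger_gap: 0.0272
grasp_force: 61.1
```

{"op": "play_rows", "data": {
  "steps": [
    [-1,[0,0,0.003],0],
    [-1,[0,0,0.006],0],
    [-1,[0,0,0.006],0]
  ]
}}

```text
clock: 12.7
eef_pos: [0.4821, 0.3406, 0.0811]
eef_rot: [-0.0, 0.051, 0.999, -0.0]
force: [-0.5, 0.1, -2.4]
finger_gap: 0.0272
grasp_force: 61.1
```

{"op": "play_rows", "data": {
  "steps": [
    [-1,[0,0,0.001],0],
    [-1,[0,0,0.002],0],
    [-1,[0,0,0.002],0]
  ]
}}

```text
clock: 13.08
eef_pos: [0.4821, 0.3406, 0.0809]
eef_rot: [0.0, 0.051, 0.999, 0.0]
force: [-2.3, -0.7, 5.2]
finger_gap: 0.0271
grasp_force: 61.9
```

{"op": "play_rows", "data": {
  "steps": [
    [1,[0,0,0],0],
    [1,[0,0,0],0],
    [1,[0,0,0],0],
    [1,[0,0,0],0],
    [1,[0,0,0],0]
  ]
}}

```text
clock: 13.7
eef_pos: [0.4821, 0.3406, 0.0802]
eef_rot: [-0.0, 0.051, 0.999, -0.0]
force: [0.9, -1.2, 0.4]
finger_gap: 0.0856
grasp_force: 0.0
```

{"op": "play_rows", "data": {
  "steps": [
    [1,[0,0,-0.05],0],
    [1,[0,0,-0.15],0],
    [1,[0,0,-0.25],0],
    [1,[0,0,-0.37],0],
    [1,[0,0,-0.37],0]
  ]
}}

```text
clock: 14.32
eef_pos: [0.4844, 0.3417, 0.2331]
eef_rot: [0.004, 0.051, 0.999, 0.002]
force: [0.5, -0.1, -0.1]
finger_gap: 0.0853
grasp_force: 0.0
```

```bash
python3 - <<'E'
from h import *
plan([.4688,.3465,.2306])
w=save("wrist","w9"); 
T=np.load('pics/top0.npz');s=save("top","t9")
# compare grip brightness mask in wrist view: pale-wood centroid near expected grip vs expectation at z=.112
im=w["image"].astype(int)
X=np.array([.480,.3399])
for d in(0,):
  a=-.104;R2=np.array([[np.cos(a),-np.sin(a)],[np.sin(a),np.cos(a)]])
  q=[proj(w,[*(X+R2@[i*.065,j*.014]),.112]) for i in(-1,1) for j in(-1,1)];print(np.round(q))
cu,cv=np.mean(q,0)
row=lambda v:[int(im[int(v),int(u),2]) for u in range(int(cu)-40,int(cu)+41,2)]
print(int(cu)-40,row(cv-35));print(row(cv+35))
print('col',int(cv)-80,[int(im[v,int(cu),2]) for v in range(int(cv)-80,int(cv)+81,3)])
# tray
tt=s["image"];a=.049
H=np.array([[tt[int(round(v)),int(round(u))] for u,v in (proj(s,[.5149+(x*np.cos(a)-y*np.sin(a))/1e3,.0106+(x*np.sin(a)+y*np.cos(a))/1e3,.015]) for y in np.arange(-180,-95,1.))] for x in np.arange(-70,71,1.)]).astype(int)
m=((H[:,:,0]-H[:,:,2])>14).astype(np.uint8);m=m[:, :]
n,l,st,c=cv2.connectedComponentsWithStats(m)
for i in range(1,n):
  if st[i,4]>25: print(st[i,4],'x',round(c[i][1]-70),'y',round(c[i][0]-180),'wh',st[i,2:4])
for rr in m[::4,20::2]: print(''.join('.#'[k] for k in rr))
# diff top elsewhere
d=np.abs(s["image"].astype(int)-T["image"]).sum(2)
for nm,p in(("jar",(415,187)),("spool",(578,395)),("pliers",(264,205))):
  u,v=int(p[0]/1.42),int(p[1]/1.42);print(nm,d[v-25:v+25,u-20:u+20].mean())
E
```

```text
shift [0.04   0.0079 0.006 ] turn 0 heading 84.14 pos [0.4844 0.3417 0.2331] F [ 0.47 -0.09 -0.1 ] gap 0.0853 clk 14.325
[[262. 125.]
 [294. 125.]
 [264. 258.]
 [292. 258.]]
237 [99, 97, 74, 59, 64, 32, 35, 35, 38, 30, 40, 35, 41, 23, 45, 62, 74, 84, 82, 89, 90, 88, 96, 98, 94, 91, 92, 73, 72, 52, 46, 48, 51, 50, 46, 38, 51, 102, 98, 95, 97]
[99, 101, 96, 98, 84, 49, 30, 24, 25, 34, 28, 32, 25, 31, 26, 40, 47, 46, 48, 49, 47, 50, 50, 53, 42, 44, 42, 45, 67, 48, 43, 45, 46, 45, 44, 46, 94, 93, 88, 89, 88]
col 111 [79, 69, 48, 33, 46, 37, 51, 76, 88, 86, 86, 84, 88, 86, 87, 90, 90, 87, 88, 91, 93, 92, 89, 94, 91, 87, 74, 81, 86, 83, 86, 47, 53, 52, 44, 48, 46, 47, 44, 48, 67, 86, 85, 82, 82, 83, 86, 82, 82, 86, 101, 102, 99, 94]
1684 x 1 y -102 wh [ 14 141]
707 x -21 y -121 wh [21 57]
446 x 29 y -126 wh [23 23]
...............................##
............................#####
...........................######
...........................######
...........................######
...........................######
................#.###......######
................#####.....#######
.......
[... 284 characters left out ...]
#####...######
...................#####...######
...................#####...######
....................####..#######
..........................#######
..........................#######
...............#####......#######
.............#########.....######
............###########....######
............###########....######
............###########....######
..............########.....######
...........................######
...........................######
...........................######
..........................#######
..........................#######
..........................#######
...........................######
.............................####
jar 24.7045
spool 23.213
pliers 22.3255
```

```bash
python3 - <<'E'
from h import *
s=np.load('pics/t9.npz');a=.049;tt=s["image"]
g=lambda xs,ys,z:np.array([[tt[int(round(v)),int(round(u))] for u,v in (proj(s,[.5149+(x*np.cos(a)-y*np.sin(a))/1e3,.0106+(x*np.sin(a)+y*np.cos(a))/1e3,z]) for y in ys)] for x in xs]).astype(int)
H=g(np.arange(-54,16,2.5),np.arange(-140,-100,2.5),.015)
for r_ in H: print(' '.join('%3d/%2d'%(p[0],p[0]-p[2]) for p in r_))
C=g(np.arange(-64,65,2.),np.arange(-100,104,2.),.048).sum(2); print("cork",C.mean(),C.min(),C.max(),np.percentile(C,[1,99]))
E
```

```text
81/ 6  81/ 5  81/ 5  81/ 6  82/ 5  80/ 6  78/ 4  80/ 6  78/ 5  68/ 3  54/ 4  48/ 3  55/11  55/11  81/33 103/54
 80/ 5  81/ 6  81/ 6  78/ 5  79/ 7  78/ 7  80/ 7  79/ 7  75/ 7  69/ 5  52/ 3  48/ 2  57/14  80/31  99/50 113/59
 80/ 6  82/ 7  80/ 6  79/ 7  74/ 7  70/ 9  67/ 8  72/10  67/ 9  60/ 7  51/ 3  49/ 2  54/11  75/29  98/48 106/56
 81/ 6  82/ 7  82/ 6  72/ 6  65/11  59/13  60/16  57/18  55/15  49/10  46/ 4  49/ 3  54/ 8  77/28  95/47  99/51
 78/ 5  80/ 5  78/ 6  70/ 7  58/12  45/19  49/25  48/26  46/22  44/14  45/ 4  46/ 4  56/10  74/28  93/43  96/47
 80/ 5  80/ 6  76/ 4  67/ 7  56/14  46/25  44/31  47/26  43/24  44/13  45/ 6  45/ 3  50/ 9  72/24  89/41  99/53
 80/ 5  80/ 6  73/ 7  64/ 9  49/16  44/25  44/31  46/32  42/22  43/13  44/ 6  46/ 4  51/ 8  68/23  90/40  99/54
 81/ 6  80/ 7  69/ 5  53/ 9  43/16  42/25  43/31  46/29  44/23  44/12  46/ 6  47/ 5  52/ 8  67/23  88/41 100/53
 81/ 6  78/ 6  69/ 6  53/ 9  45/17  42/31  44/31  45/31  46/21  43/12  45/ 4  46/ 3  51/ 7  67/21  86/38  99/52
 81/ 7  78/ 7  66/ 6  52/10  44/20  46/27  45/30  45/28  40/20  46/10  45/ 5  46/ 5  49/ 8  6
[... 1377 characters left out ...]
 80/ 3  82/ 5  79/ 7  67/ 4  54/ 9  50/20  52/29  49/30  44/25  39/10  51/11  71/26  93/44 103/54
 77/ 5  78/ 5  83/ 4  78/ 5  78/ 6  71/ 8  56/ 8  51/18  52/31  52/33  46/24  42/10  48/11  70/23  90/42 103/54
 82/ 5  81/ 6  79/ 4  80/ 6  81/ 6  72/ 5  61/ 7  59/14  57/20  57/26  47/17  45/ 9  52/ 9  64/25  86/42 102/52
 81/ 6  79/ 5  80/ 5  78/ 4  79/ 5  77/ 5  72/ 7  70/ 8  69/10  65/12  53/11  46/ 7  51/ 7  66/21  86/42  99/50
 78/ 5  78/ 5  80/ 4  80/ 6  80/ 4  78/ 6  79/ 6  78/ 5  76/ 7  65/ 4  55/ 4  46/ 4  52/ 8  64/21  87/40  98/50
 80/ 7  79/ 5  82/ 5  78/ 5  78/ 5  75/ 5  77/ 7  76/ 6  75/ 7  66/ 4  54/ 4  49/ 4  48/ 8  63/19  87/40  97/51
cork 204.95716440422322 96 261 [114. 249.]
```

```bash
python3 -c "
from cell import r
print(r.finish_job())"
```

```text
the job is handed in; nothing more can be done
None
```

The job is handed in at about 14.5 s of the 58 s. All four offcuts are in the scrap tray, wiped there with the blade pressed at about 8–10 N (readings between moves). The scraper is back in its holder, fully home and released. I viewed 11 pictures, crops included, one over the limit of 10.

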